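Zero a coffee grinder and set it seven clicks out

TASK

The coffee grinder has been cleaned and its dial was pushed back on its shaft anyhow, so the dial's white mark tells nothing. Turn the dial clockwise until the burrs touch and it will go no further, then turn it back exactly seven clicks coarser and let go of it. Leave the mug, the jam jar and the cleaning brush where they stand.

Things in the scene. Friction and masses are not known exactly. Their poses are not given: they have to be found in the camera images.
- grinder: aluminium burr coffee grinder, 180 x 124 mm in plan, 272 mm high with its smoky hopper; it stands firm. Origin: centre of its underside; its front faces -x, z up. Its black front panel (112 mm long, 110 mm wide) slopes 30 degrees from level, facing forward and up, and carries the dial. The hopper behind keeps 60 mm from the dial's axis.
- dial_grip (a point): point on the dial's axis 26 mm out from the panel, where the finger pads may grip; fixed to the grinder, does not turn. z: the dial's axis, out of the panel (30 degrees from vertical, leaning to the front); x up the slope. The dial is a ribbed aluminium knob, 56 mm in diameter, from 4 to 37 mm above the panel, with one white line; under it a 3 mm high collar, 68 mm across.
- dial_cap (a point): centre of the dial's black cap, 37 mm out from the panel; axes as dial_grip. Clockwise, looking down on the cap, is finer; anticlockwise is coarser. It clicks every 15 degrees (24 a turn): turning out of a click meets about 0.3 N m, easing to nothing half way; from there it pulls on with about 0.1 N m into the next. A firm grip feels this swing once a click.
- dial_foot (a point): point on the dial's axis in the panel's face; axes as dial_grip. Burrs touching is a hard stop exactly on a click: 0.8 N m or more against a clockwise turn can only be it. It comes 3 to 9 clicks clockwise of the start; another stop lies 14 clicks anticlockwise of it. Let go within 4 degrees of a click, the dial settles into it. Gripped with 60 N it slips at about 2.5 N m.
- burr_gap (a joint): gap between the burrs inside, in m: 0 when they touch, 0.00002 (0.02 mm) more for each click. The reading's noise is many clicks wide, so it cannot tell the setting.
- cream_mug: cream mug, 78 mm across, 100 mm high, beside the grinder; origin: centre of its underside. Not to be moved.
- jam_jar: jar with a grey lid, 71 mm across, 110 mm high; origin: centre of its underside. Not to be moved.
- cleaning_brush: grey brush, 269 x 36 x 62 mm, lying flat; origin: centre of its underside. Not to be moved.

How it is judged:
By the outcome, as a careful person would: the job done as asked, in the order asked, and still so for the second after the job is handed in, with the robot touching nothing.
It also fails if it takes over 70 s, if anything falls off the work surface, if the arm or the gripper's body presses on something with over 40 N, if the wrist force passes 120 N, or if a joint passes its speed limit or range.

ROBOT

A 6-joint arm with a two-finger parallel gripper is mounted at the origin on a cart in front of the work surface, level with it; the furniture and walls round the work are solid. World frame = base frame: x ahead of the robot, y to its left, z up, the work surface at z = 0. Lengths are in m, angles in rad, forces in N, time in s.
With the tool pointing down it reaches from about 0.35 to 0.725 m from the base axis. Payload 4.3 kg.
Tool frame: the origin (TCP) lies on the centre line of the jaws, within the pads' length; the fingertips stand 22 mm ahead of it and the grasp point (between the pads) lies 3 mm ahead of it; z points along the fingers, y is the line along which they close (so a half turn about z gives the same grasp; the last joint's range is limited). The gripper opens to 85 mm and grips with 20 to 120 N. Pads are 22 mm wide; open, the fingers measure 114 mm over their backs; the gripper's body (76 mm by 85 mm) begins 54 mm behind the grasp point. The pads swing forward as they close: fully open they stand 13 mm farther back than shut.
Start: joints at [1.084, 0.377, 0.081, 1.274, 0, 1.46], TCP at [0.212, 0.535, 0.253] pointing down, gripper open.
Joint ranges: [-2.72, 2.72], [-0.84, 1.66], [-1.02, 1.22], [-1.77, 2.12], [-1.37, 1.28], [-3.14, 3.14]. Speed limits (rad/s): [2.57, 2.57, 3.14, 3.14, 3.14, 3.14].

INTERFACE

Orientations are given as a rotation vector (axis times angle).
In Python, from workcell import get_obs, eyes, env gives the robot as it stands. The module is installed in compiled form; this text tells all that it offers.
- The arm moves only by the tool jog_arm, never from a script. Its argument "moves" is a list of rows, each a list of 5 numbers: the opening, from 0 (shut) to 1 (fully open), then the shift along the world's x, y, z in units of 50 mm (1.0 is 50 mm), then the turn about the world's z in units of 6 degrees (1.0 is 6 degrees). A call has 1 to 10 rows; each row is the pose to reach, as a shift and turn from the pose commanded when the call began; what a row does not reach only later rows make up. A row lasts 1/8 s, in which the tool goes at most 62.5 mm and 10.7 degrees, less where a joint would pass 70% of its speed; a pose out of reach is approached as far as the arm can. A call with a gripper value outside its range is refused whole. The fingers move at their own pace and stop on an object; the grip force is fixed at half the most. Time passes only in rows, so rows that repeat a pose let the fingers close. It gives the time, the measured TCP pose, the force, the opening and the grip force at its end, in the units of the state.
- get_obs(): the state, without advancing time (a new reading comes with each control period).
- eyes.snapshot(name): name is "scene" or "top"; returns a dict with "image" (480x640x3 uint8, red, green, blue), "z_map" (480x640 float32, m along the optical axis (not along the pixel's ray), 0 where there is no reading), "K" (3x3 intrinsics, pixels), "dist" ([k1, k2, p1, p2, k3] as OpenCV has them; the pictures are not rectified), "xyz" and "attitude" of the camera in the world. Camera axes: x right, y down, z forward; pixel columns grow to the right and rows downward; lengths in m; the calibration is good to about 2 mm. A picture is of the moment at which its call begins.
- env.close_job(): hands the job in; it is judged then, once.
The state is a dict: "time_s": time; "q": joint angles; "qd": joint speeds; "effort": joint torques, N m; "tcp_pos": TCP position; "tool_rot": TCP orientation; "contact_force": force on the tool from outside, world axes, zero at the start; "torque": the same for the moment, N m; "opening": finger opening in m; "grip_force": force on a finger pad.
Only numpy, scipy, OpenCV 4.12 (cv2) and the standard library are available. Lean on these libraries where they do the work, as an engineer would, in place of code of your own. Each camera call takes 0.05 s, during which the arm holds its last target. There are 200 camera calls.

## Working session

There is one attempt and no reset: what is moved stays moved. The work goes in short steps, Python scripts to look and compute and a tool call to move; the robot and the scene stay as the last step left them, time stands still between calls to the robot, and variables do not carry over. Pictures are saved under pics/ and viewed, at most 10 in all, crops included, and the job is handed in when it is done.

Besides the shell and the picture viewer there is one more tool, called after "Request:" in YAML: its name, and indented under it one key for each argument. jog_arm: Moves the arm, as the interface text tells. Its arguments: {"type":"object","properties":{"moves":{"type":"array","items":{"type":"array","items":{"type":"number"}}}},"required":["moves"]}

```bash
mkdir -p pics; python3 - <<'E'
from workcell import get_obs, eyes
import cv2,numpy as np
o=get_obs(); print({k:np.round(v,3).tolist() for k,v in o.items()})
for n in("scene","top"):
    s=eyes.snapshot(n); cv2.imwrite(f"pics/{n}0.png",s["image"][:,:,::-1]); np.savez(f"{n}0.npz",**s)
    print(n,s["K"].tolist(),s["dist"],s["xyz"],s["attitude"])
E
```

```text
{'time_s': 0.0, 'q': [1.084, 0.378, 0.08, 1.274, -0.0, 1.46], 'qd': [0.002, 0.002, 0.001, -0.001, -0.001, 0.001], 'effort': [-0.001, -46.36, 26.988, 0.021, -0.0, -0.0], 'tcp_pos': [0.211, 0.534, 0.252], 'tool_rot': [-0.588, -3.085, 0.003], 'contact_force': [0.354, -0.018, 0.477], 'torque': [-0.001, 0.008, -0.024], 'grip_force': 0.0, 'opening': 0.085}
scene [[590.8583625149016, 0.0, 321.9942097045105], [0.0, 590.8583625149016, 248.1356490575025], [0.0, 0.0, 1.0]] [-0.16288052  0.          0.          0.          0.        ] [-0.36471727 -0.79590956  0.99194963] [-2.04889444  0.9980135  -0.49081368]
top [[615.4230353312596, 0.0, 320.74168747144864], [0.0, 615.4230353312596, 246.1425989564187], [0.0, 0.0, 1.0]] [-0.00430774  0.          0.          0.          0.        ] [ 0.34819633 -0.08672484  1.48141289] [-2.15459188  2.13803506 -0.14838004]
```

View pics/scene0.png

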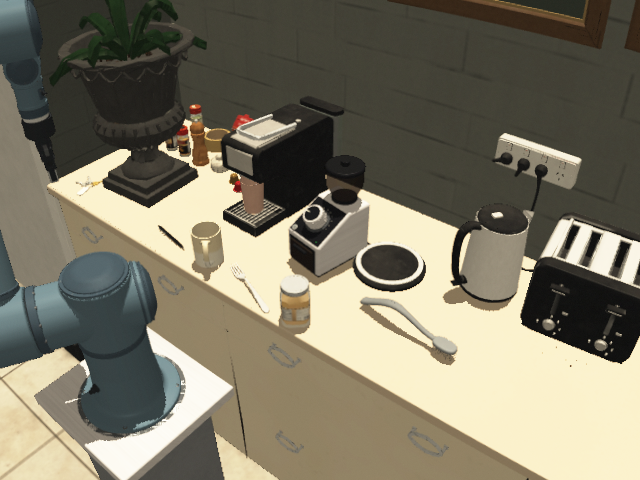

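View pics/top0.png

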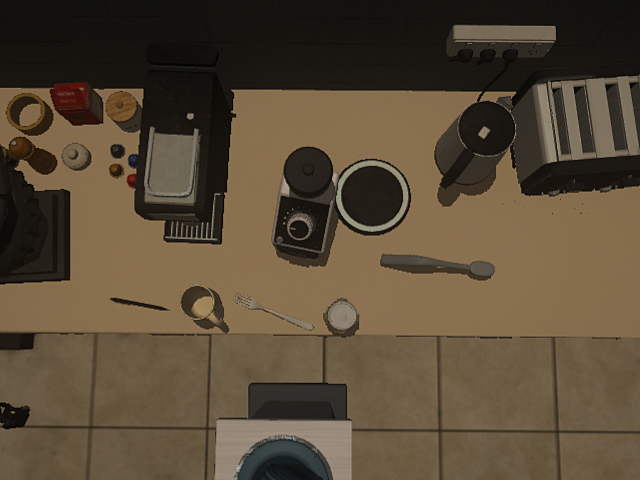

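```bash
cat > h.py <<'E'
import numpy as np,cv2
from scipy.spatial.transform import Rotation as R
def ray(s,px):
    u=cv2.undistortPoints(np.array([[px]],float),s["K"],s["dist"])[0,0]
    d=R.from_rotvec(s["attitude"]).apply([u[0],u[1],1.]); return np.array(s["xyz"]),d
def cloud(s,x0,x1,y0,y1):
    px=np.array([(x,y) for y in range(y0,y1) for x in range(x0,x1)],float)
    u=cv2.undistortPoints(px[:,None],s["K"],s["dist"])[:,0]
    z=s["z_map"][y0:y1,x0:x1].reshape(-1,1)
    return px,R.from_rotvec(s["attitude"]).apply(np.c_[u*z,z])+s["xyz"]
def proj(s,P):
    r=R.from_rotvec(s["attitude"]).inv(); t=-r.apply(s["xyz"])
    return cv2.projectPoints(np.atleast_2d(np.array(P,float)),r.as_rotvec(),t,s["K"],s["dist"])[0][:,0]
E
python3 - <<'E'
from h import *
t=np.load("top0.npz");s=np.load("scene0.npz")
a=cv2.resize(t["image"][140:270,255:345],None,fx=4.4,fy=4.4,interpolation=cv2.INTER_CUBIC)
b=cv2.resize(s["image"][190:270,285:345],None,fx=6.6,fy=6.6,interpolation=cv2.INTER_CUBIC)
h=max(a.shape[0],b.shape[0]); o=np.zeros((h,a.shape[1]+b.shape[1],3),np.uint8); o[:a.shape[0],:a.shape[1]]=a;o[:b.shape[0],a.shape[1]:]=b
cv2.imwrite("pics/crop0.png",o[:,:,::-1]); print(o.shape)
px,P=cloud(t,265,345,140,270)
print("z hist",np.histogram(P[:,2],bins=np.arange(-.01,.3,.02)))
# points of upper parts
for y in range(150,270,6): print(y,[f"{v*1000:.0f}" for v in P[(px[:,1]==y)][::6,2]])
for q in[(299,227),(309,163),(299,227)]: 
    i=np.argmin(((px-q)**2).sum(1)); print(q,P[i].round(4))
px,P=cloud(s,300,335,200,232); i=np.argmin(((px-(316,216))**2).sum(1)); print(P[i])
E
```

```text
(572, 792, 3)
z hist (array([4241,  404,   47,   42,  232,  424,  593,  742, 1484,  116,   16,
         70,   41, 1803,   88]), array([-0.01,  0.01,  0.03,  0.05,  0.07,  0.09,  0.11,  0.13,  0.15,
        0.17,  0.19,  0.21,  0.23,  0.25,  0.27,  0.29]))
150 ['-4', '-5', '-2', '2', '-2', '261', '264', '261', '260', '257', '-2', '-1', '-1', '-5']
156 ['-1', '-4', '-0', '-7', '260', '264', '260', '262', '260', '265', '262', '2', '-4', '-6']
162 ['-0', '-5', '-0', '1', '262', '261', '266', '261', '258', '265', '260', '-2', '4', '4']
168 ['2', '-3', '1', '-0', '262', '262', '263', '275', '271', '265', '263', '259', '-5', '-4']
174 ['-1', '-3', '-1', '159', '265', '263', '259', '271', '266', '260', '259', '264', '157', '20']
180 ['1', '2', '2', '165', '263', '263', '264', '264', '263', '261', '262', '160', '157', '20']
186 ['-3', '-1', '-0', '164', '260', '259', '259', '265', '261', '261', '258', '156', '117', '19']
192 ['-5', '-1', '2', '159', '162', '238', '259', '258', '265', '253', '161', '161', '26', '16']
198 ['-0', '-0', '-3', '162', '158', '160', '163', '214', '162', '161', '161'
[... 492 characters left out ...]
-0', '3', '-3']
234 ['-3', '-2', '114', '114', '157', '156', '156', '167', '123', '125', '121', '6', '-0', '-5']
240 ['-6', '108', '110', '104', '107', '110', '143', '113', '114', '119', '113', '-3', '-6', '4']
246 ['2', '-5', '84', '90', '97', '104', '101', '111', '111', '116', '70', '-3', '-2', '-7']
252 ['-6', '1', '-1', '38', '76', '84', '89', '92', '94', '97', '0', '-1', '3', '-4']
258 ['1', '5', '1', '5', '-2', '-4', '0', '-1', '35', '0', '-0', '1', '1', '0']
264 ['2', '3', '-2', '1', '-4', '-2', '3', '-0', '4', '-1', '2', '-2', '-1', '0']
(299, 227) [ 0.5765 -0.034   0.1707]
(309, 163) [ 0.6938 -0.0563  0.2601]
(299, 227) [ 0.5765 -0.034   0.1707]
[ 0.57303175 -0.0472589   0.15817678]
```

View pics/crop0.png

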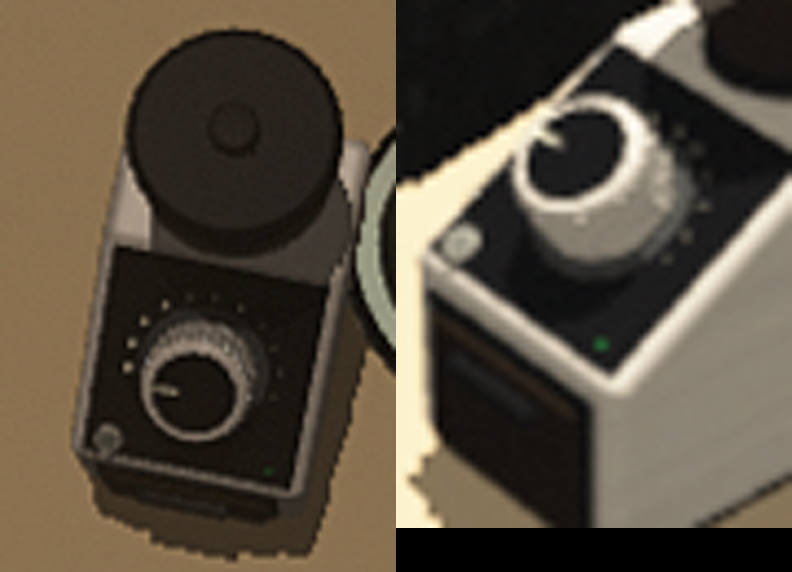

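```bash
cat >> h.py <<'E'
def tri(s,a,t,b):
    (o1,d1),(o2,d2)=ray(s,a),ray(t,b)
    k=np.linalg.lstsq(np.c_[d1,-d2],o2-o1,rcond=None)[0]; p,q=o1+k[0]*d1,o2+k[1]*d2
    return (p+q)/2,np.linalg.norm(p-q)
def mark(s,cap,yaw,rr=np.linspace(.009,.018,10)):
    c,n=np.cos(yaw),np.sin(yaw)
    r3=np.sqrt(3)/2; X=np.array([c*r3,n*r3,.5]); Y=np.array([-n,c,0])
    th=np.radians(np.arange(0,360,1.))
    P=cap+rr[None,:,None]*(np.cos(th)[:,None,None]*X+np.sin(th)[:,None,None]*Y)
    m=proj(s,P.reshape(-1,3)).astype(np.float32).reshape(len(th),-1,2)
    g=cv2.cvtColor(s["image"],cv2.COLOR_RGB2GRAY).astype(np.float32)
    v=cv2.remap(g,m[...,0],m[...,1],cv2.INTER_LINEAR).mean(1)
    k=int(v.argmax()); i=(k+np.arange(-20,21))%360; w=np.clip(v[i]-np.median(v)-.3*(v.max()-np.median(v)),0,None)
    return k+(w*np.arange(-20,21)).sum()/w.sum(), v.max(), np.median(v)
E
python3 - <<'E'
from h import *
t=np.load("top0.npz");s=np.load("scene0.npz")
cap,e=tri(s,(312.5,212.8),t,(299.8,229.3)); print("cap",cap,e)
px,P=cloud(t,272,332,204,245)
n=None; m=(P[:,2]>.09)&(P[:,2]<.165)&(np.hypot(px[:,0]-301,px[:,1]-225)>24)
for k in range(6):
    Q=P[m]; c=Q.mean(0); n=np.linalg.svd(Q-c,full_matrices=False)[2][2]; n*=np.sign(n[2]); m=m&(abs((P-c)@n)<.005)
print("n",n,m.sum(),np.degrees(np.arccos(n[2])),"yaw",np.degrees(np.arctan2(-n[1],-n[0])),"cap height",(cap-c)@n)
# panel/body side edges: pixel corners on top picture, at panel-plane
def onpl(p):
    o,d=ray(t,p); return o+d*((c-o)@n)/(d@n)
f=lambda a,b:(255+a/4.4,140+b/4.4)
for a,b in[((118,248),(90,448)),((325,288),(293,490))]:
    A,B=onpl(f(*a)),onpl(f(*b)); print(A.round(4),B.round(4),np.degrees(np.arctan2(*(A-B)[1::-1])))
L,Rr=onpl(f(118,248)),onpl(f(325,288)); print(np.degrees(np.arctan2(*(L-Rr)[1::-1]))-90, np.linalg.norm(L-Rr))
for yaw in(-.2,):
  for q in(s,t): print(mark(q,cap,yaw))
E
```

```text
cap [ 0.57302242 -0.0357491   0.16282944] 0.0007495045011211339
n [-0.50178508  0.08764399  0.86054068] 511 30.62265520796689 yaw -9.907587373759942 cap height 0.0368984633293256
[0.6466 0.0051 0.1587] [0.5538 0.0216 0.1029] -10.096863932946853
[ 0.6271 -0.0983  0.1579] [ 0.533  -0.083   0.1014] -9.240441850077548
-10.64278915537723 0.10529338355400068
(np.float64(96.04635827842193), np.float32(142.7288), np.float32(34.674904))
(np.float64(95.74815783211677), np.float32(73.595505), np.float32(22.840723))
```

Request:
jog_arm:
  moves:
    - [1,0.6,-1.0,0.4,0.6]
    - [1,1.2,-2.0,0.8,1.2]
    - [1,1.9,-3.0,1.0,1.8]
    - [1,2.6,-4.0,1.0,2.4]
    - [1,3.3,-5.0,1.0,3.0]
    - [1,3.9,-6.0,1.0,3.6]
    - [1,4.5,-7.0,1.0,4.2]
    - [1,5.1,-8.0,1.0,4.8]
    - [1,5.8,-9.0,1.0,5.4]
    - [1,6.5,-10.2,1.0,5.9]

```text
time_s: 1.35
tcp_pos: [0.5338, 0.029, 0.3029]
tool_rot: [0.381, -3.118, -0.001]
contact_force: [0.5, 0.4, 0.5]
opening: 0.0855
grip_force: 0.0
```

Request:
jog_arm:
  moves:
    - [1,0.4,-0.6,0,0]
    - [1,0.8,-1.2,0,0]
    - [1,0.8,-1.2,0,0]
    - [1,0.8,-1.2,0,0]

```text
time_s: 1.85
tcp_pos: [0.5725, -0.0289, 0.3029]
tool_rot: [0.378, -3.117, -0.001]
contact_force: [0.3, 0.7, -0.0]
opening: 0.0854
grip_force: 0.0
```

```bash
cat >> h.py <<'E'
CAP=np.array([.5730,-.0357,.1628]);YAW=np.radians(-10);N=np.array([-.5*np.cos(YAW),-.5*np.sin(YAW),.75**.5]);GRIP=CAP-.011*N
def st():
    from workcell import get_obs
    o=get_obs(); y=R.from_rotvec(o["tool_rot"]).apply([0,1,0]); a=np.degrees(np.arctan2(y[1],y[0]))
    a=(a-80+90)%180-90
    f,m=np.array(o["contact_force"]),np.array(o["torque"])
    print("t",round(o["time_s"],2),"tcp",np.round(o["tcp_pos"],4),"dpos mm",np.round(1000*(o["tcp_pos"]-GRIP),1),"yaw",round(a,1),"q",np.round(o["q"],2))
    print("F",f.round(1),"M",m.round(2),"M.n",(m@N).round(2),"M.n about dial",((m+np.cross(np.array(o["tcp_pos"])-GRIP,f))@N).round(2),"open",round(o["opening"],4),"grip",round(o["grip_force"],1))
def see():
    from workcell import eyes
    for n in("scene","top"): print(n,np.round(mark(eyes.snapshot(n),CAP,YAW),1))
E
python3 -c "
from h import *
st();see();print(GRIP)"
```

```text
t 1.85 tcp [ 0.5725 -0.0289  0.3029] dpos mm [ -5.9   7.8 149.6] yaw 23.8 q [-0.16  0.37  0.2   1.4   0.   -0.4 ]
F [ 0.3  0.7 -0. ] M [-0.01  0.02 -0.  ] M.n 0.0 M.n about dial 0.05 open 0.0854 grip 0.0
scene [ 94.7 144.7  34.3]
top [83.2 38.8 24.3]
[ 0.57841644 -0.03665506  0.15327372]
```

Request:
jog_arm:
  moves:
    - [1,0.1,-0.15,-0.8,0]
    - [1,0.1,-0.15,-1.6,0]
    - [1,0.1,-0.15,-2.2,0]
    - [1,0.1,-0.15,-2.72,0]
    - [1,0.1,-0.15,-2.72,0]

```text
time_s: 2.58
tcp_pos: [0.5758, -0.0355, 0.1655]
tool_rot: [0.379, -3.114, -0.003]
contact_force: [0.5, 0.4, -0.2]
opening: 0.0858
grip_force: 0.0
```

```bash
python3 -c "
from h import *
st();see()
from workcell import eyes
s=eyes.snapshot('scene');cv2.imwrite('pics/c1.png',cv2.resize(s['image'][130:280,240:400],None,fx=4,fy=4)[:,:,::-1])"
```

```text
t 2.58 tcp [ 0.5758 -0.0355  0.1655] dpos mm [-2.6  1.2 12.2] yaw 23.9 q [-0.17  0.42 -0.08  1.07  0.   -0.41]
F [ 0.5  0.4 -0.2] M [-0.03 -0.01 -0.  ] M.n 0.01 M.n about dial 0.01 open 0.0858 grip 0.0
scene [94.8 70.8 19.2]
top [98.4 52.  43.4]
```

View pics/c1.png

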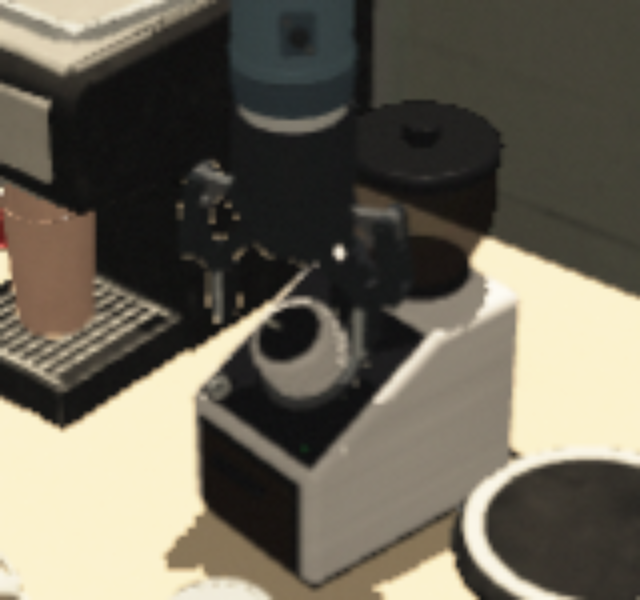

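Request:
jog_arm:
  moves:
    - [0,0,0,0,0]
    - [0,0,0,0,0]
    - [0,0,0,0,0]
    - [0,0,0,0,0]
    - [0,0,0,0,0]
    - [0,0,0,0,0]

```text
time_s: 3.48
tcp_pos: [0.5786, -0.0357, 0.1697]
tool_rot: [-0.378, 3.116, 0.003]
contact_force: [-3.3, 4.2, 9.9]
opening: 0.0544
grip_force: 60.3
```

```bash
python3 -c "
from h import *
st();see()"
```

```text
t 3.48 tcp [ 0.5786 -0.0357  0.1697] dpos mm [ 0.1  0.9 16.4] yaw 23.8 q [-0.17  0.42 -0.07  1.07  0.   -0.41]
F [-3.3  4.2  9.9] M [ 0.83  0.71 -0.  ] M.n -0.35 M.n about dial -0.32 open 0.0544 grip 60.3
scene [95.2 67.9 19.1]
top [84.7 52.  43.7]
```

Request:
jog_arm:
  moves:
    - [0,0,0,0,-1]
    - [0,0,0,0,-2]
    - [0,0,0,0,-3]
    - [0,0,0,0,-4]
    - [0,0,0,0,-4]

```text
time_s: 4.2
tcp_pos: [0.5783, -0.0323, 0.1705]
tool_rot: [0.27, 3.128, 0.018]
contact_force: [-5.9, 5.5, 15.8]
opening: 0.0543
grip_force: 56.6
```

```bash
python3 -c "
from h import *
st();see()"
```

```text
t 4.2 tcp [ 0.5783 -0.0323  0.1705] dpos mm [-0.1  4.4 17.2] yaw 0.1 q [-0.17  0.42 -0.07  1.08  0.01  0.  ]
F [-5.9  5.5 15.8] M [4.02 0.9  1.54] M.n -0.57 M.n about dial -0.54 open 0.0543 grip 56.6
scene [78.4 84.9 20.2]
top [97.3 51.4 43.4]
```

Request:
jog_arm:
  moves:
    - [0,0,0,0,-1]
    - [0,0,0,0,-2]
    - [0,0,0,0,-3]
    - [0,0,0,0,-4]
    - [0,0,0,0,-4]

```text
time_s: 4.92
tcp_pos: [0.5808, -0.0338, 0.1683]
tool_rot: [0.916, 3.001, 0.016]
contact_force: [3.7, 4.9, -2.2]
opening: 0.0532
grip_force: 91.7
```

```bash
python3 -c "
from h import *
st();see()"
```

```text
t 4.92 tcp [ 0.5808 -0.0338  0.1683] dpos mm [ 2.4  2.8 15. ] yaw -23.9 q [-0.17  0.42 -0.07  1.07  0.01  0.42]
F [ 3.7  4.9 -2.2] M [ 3.05 -1.98  1.3 ] M.n -0.55 M.n about dial -0.51 open 0.0532 grip 91.7
scene [236.9  90.5  24. ]
top [98.3 52.  44.2]
```

Request:
jog_arm:
  moves:
    - [1,0,0,0,0]
    - [1,0,0,0,0]
    - [1,0,0,0,0]
    - [1,0,0,0,1.7]
    - [1,0,0,0,3.4]
    - [1,0,0,0,5.1]
    - [1,0,0,-0.08,6.8]
    - [1,0,0,-0.08,8]
    - [1,0,0,-0.08,8]

```text
time_s: 6.15
tcp_pos: [0.578, -0.037, 0.1634]
tool_rot: [0.375, -3.119, 0.0]
contact_force: [-0.2, 0.0, -0.5]
opening: 0.0854
grip_force: 0.0
```

```bash
python3 -c "
from h import *
st();see()"
```

```text
t 6.15 tcp [ 0.578  -0.037   0.1634] dpos mm [-0.4 -0.3 10.1] yaw 23.7 q [-0.17  0.42 -0.08  1.06 -0.   -0.41]
F [-0.2  0.  -0.5] M [ 0.01  0.01 -0.06] M.n -0.06 M.n about dial -0.06 open 0.0854 grip 0.0
scene [68.  81.9 18.9]
top [68.9 52.1 44.6]
```

Request:
jog_arm:
  moves:
    - [0,0,0,0,0]
    - [0,0,0,0,0]
    - [0,0,0,0,0]
    - [0,0,0,0,0]
    - [0,0,0,0,-1.6]
    - [0,0,0,0,-3.2]
    - [0,0,0,0,-4.8]
    - [0,0,0,0,-6.4]
    - [0,0,0,0,-8]
    - [0,0,0,0,-8]

```text
time_s: 7.5
tcp_pos: [0.5806, -0.0331, 0.1635]
tool_rot: [0.917, 3.002, 0.018]
contact_force: [4.0, 4.0, -3.3]
opening: 0.0534
grip_force: 92.5
```

```bash
python3 -c "
from h import *
st();see()"
```

```text
t 7.5 tcp [ 0.5806 -0.0331  0.1635] dpos mm [ 2.2  3.5 10.2] yaw -24.0 q [-0.17  0.43 -0.08  1.06  0.01  0.42]
F [ 4.   4.  -3.3] M [ 3.2  -2.1   1.35] M.n -0.59 M.n about dial -0.56 open 0.0534 grip 92.5
scene [233.6  99.3  22.9]
top [82.7 51.8 43.9]
```

Request:
jog_arm:
  moves:
    - [1,0,0,0,0]
    - [1,0,0,0,0]
    - [1,0,0,0,0]
    - [1,0,0,0,1.7]
    - [1,0,0,0,3.4]
    - [1,0,0,0,5.1]
    - [1,0,0,0,6.8]
    - [1,0,0,0,8]
    - [1,0,0,0,8]

```text
time_s: 8.72
tcp_pos: [0.5781, -0.037, 0.1635]
tool_rot: [-0.375, 3.119, -0.0]
contact_force: [1.0, -1.3, 0.6]
opening: 0.0852
grip_force: 0.0
```

```bash
python3 -c "
from h import *
st();see()"
```

```text
t 8.72 tcp [ 0.5781 -0.037   0.1635] dpos mm [-0.3 -0.3 10.2] yaw 23.7 q [-0.17  0.42 -0.08  1.06 -0.   -0.41]
F [ 1.  -1.3  0.6] M [ 0.02  0.01 -0.03] M.n -0.03 M.n about dial -0.04 open 0.0852 grip 0.0
scene [41.4 79.7 19.3]
top [90.3 52.4 44.3]
```

Request:
jog_arm:
  moves:
    - [0,0,0,0,0]
    - [0,0,0,0,0]
    - [0,0,0,0,0]
    - [0,0,0,0,0]
    - [0,0,0,0,-1.6]
    - [0,0,0,0,-3.2]
    - [0,0,0,0,-4.8]
    - [0,0,0,0,-6.4]
    - [0,0,0,0,-8]
    - [0,0,0,0,-8]

```text
time_s: 10.07
tcp_pos: [0.5845, -0.0388, 0.1653]
tool_rot: [0.923, 2.989, 0.0]
contact_force: [13.2, -4.4, -4.4]
opening: 0.0533
grip_force: 115.0
```

```bash
python3 -c "
from h import *
st();see()"
```

```text
t 10.07 tcp [ 0.5845 -0.0388  0.1653] dpos mm [ 6.  -2.2 12. ] yaw -24.3 q [-0.17  0.43 -0.08  1.05 -0.    0.43]
F [13.2 -4.4 -4.4] M [-0.59 -2.58  0.12] M.n 0.17 M.n about dial 0.16 open 0.0533 grip 115.0
scene [267.2  77.6  20.6]
top [97.4 52.7 45.2]
```

Request:
jog_arm:
  moves:
    - [1,0,0,0,0]
    - [1,0,0,0,0]
    - [1,0,0,0,0]
    - [1,0,0,0,1.7]
    - [1,0,0,0,3.4]
    - [1,0,0,0,5.1]
    - [1,0,0,0,6.8]
    - [1,0,0,0,8]
    - [1,0,0,0,8]

```text
time_s: 11.3
tcp_pos: [0.5778, -0.0366, 0.1633]
tool_rot: [0.375, -3.119, -0.0]
contact_force: [0.0, -0.1, -0.0]
opening: 0.0853
grip_force: 0.0
```

```bash
python3 -c "
from h import *
st();see()
from workcell import eyes
s=eyes.snapshot('scene');cv2.imwrite('pics/c2.png',cv2.resize(s['image'][195:235,295:340],None,fx=12,fy=12,interpolation=cv2.INTER_CUBIC)[:,:,::-1])"
```

```text
t 11.3 tcp [ 0.5778 -0.0366  0.1633] dpos mm [-0.7  0.  10. ] yaw 23.7 q [-0.17  0.42 -0.08  1.06  0.   -0.41]
F [ 0.  -0.1 -0. ] M [0.04 0.03 0.02] M.n -0.0 M.n about dial -0.0 open 0.0853 grip 0.0
scene [11.6 77.  20.3]
top [88.5 52.6 44.9]
```

View pics/c2.png

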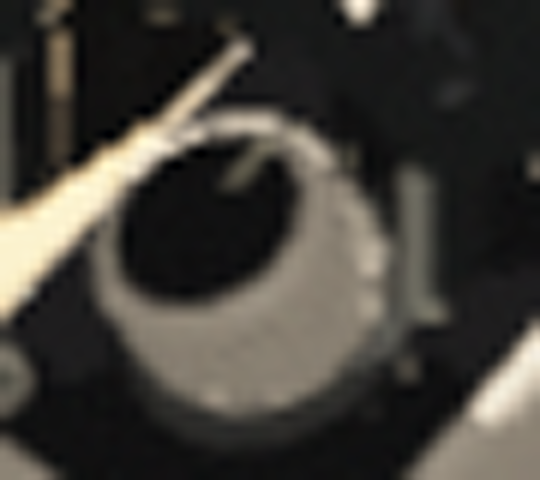

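```bash
python3 - <<'E'
from h import *
from workcell import eyes
s=dict(eyes.snapshot('scene')); s0=np.load('scene0.npz'); np.savez('scene1.npz',**s)
for nm,q in(('0',s0),('1',s)):
    # rim edge: per angle radius where brightness rises from black cap to ring -> fit centre in cap plane
    c,n=np.cos(YAW),np.sin(YAW);X=np.array([c*.75**.5,n*.75**.5,.5]);Y=np.array([-n,c,0])
    th=np.radians(np.arange(0,360,3));rr=np.linspace(.014,.027,53)
    P=CAP+rr[None,:,None]*(np.cos(th)[:,None,None]*X+np.sin(th)[:,None,None]*Y)
    m=proj(q,P.reshape(-1,3)).astype(np.float32).reshape(len(th),-1,2)
    v=cv2.remap(cv2.cvtColor(q["image"],cv2.COLOR_RGB2GRAY).astype(np.float32),m[...,0],m[...,1],cv2.INTER_LINEAR)
    e=rr[np.gradient(v,axis=1).argmax(1)]
    k=np.ones(len(th),bool)
    for _ in range(5):
        A=np.c_[np.ones(len(th)),np.cos(th),np.sin(th)];x=np.linalg.lstsq(A[k],e[k],rcond=None)[0];r=e-A@x;k=abs(r)<max(2*np.median(abs(r)),.0008)
    print(nm,x*1000,k.sum(),np.median(abs(r))*1000, [np.round(mark(q,CAP+x[1]*X+x[2]*Y,YAW)[0],1), mark(q,CAP+x[1]*X+x[2]*Y,YAW,np.linspace(.012,.018,7))[0].round(1)])
E
```

```text
0 [19.8846135  -0.85641386  1.20336918] 86 0.5029849908622721 [np.float64(91.6), np.float64(91.8)]
1 [20.19904089 -0.90542748  1.20464663] 100 0.7820767654065329 [np.float64(6.5), np.float64(6.2)]
```

```bash
cat >> h.py <<'E'
_c,_n=np.cos(YAW),np.sin(YAW)
CAP=CAP-.00088*np.array([_c*.75**.5,_n*.75**.5,.5])+.0012*np.array([-_n,_c,0])
E
```

Request:
jog_arm:
  moves:
    - [0,0,0,0,0]
    - [0,0,0,0,0]
    - [0,0,0,0,0]
    - [0,0,0,0,0]
    - [0,0,0,0,-1]
    - [0,0,0,0,-2]
    - [0,0,0,0,-3]
    - [0,0,0,0,-4]
    - [0,0,0,0,-4]

```text
time_s: 12.62
tcp_pos: [0.5726, -0.034, 0.1638]
tool_rot: [-0.276, -3.12, -0.007]
contact_force: [-16.1, 4.6, 16.2]
opening: 0.0544
grip_force: 59.6
```

```bash
python3 -c "
from h import *
st();see()"
```

```text
t 12.62 tcp [ 0.5726 -0.034   0.1638] dpos mm [-5.8  2.6 10.6] yaw -0.1 q [-0.17  0.42 -0.09  1.07  0.    0.  ]
F [-16.1   4.6  16.2] M [1.58 3.   0.37] M.n -0.2 M.n about dial -0.19 open 0.0544 grip 59.6
scene [282.9  72.4  18.9]
top [82.3 52.1 44.3]
```

Request:
jog_arm:
  moves:
    - [0,0,0,0,-1]
    - [0,0,0,0,-2]
    - [0,0,0,0,-3]
    - [0,0,0,0,-4]
    - [0,0,0,0,-4]

```text
time_s: 13.35
tcp_pos: [0.5699, -0.029, 0.162]
tool_rot: [-0.912, -2.986, -0.018]
contact_force: [-19.0, 17.8, 12.9]
opening: 0.0532
grip_force: 64.9
```

```bash
python3 -c "
from h import *
st();see()"
```

```text
t 13.35 tcp [ 0.5699 -0.029   0.162 ] dpos mm [-8.5  7.7  8.7] yaw -24.0 q [-0.17  0.42 -0.09  1.07  0.01  0.42]
F [-19.   17.8  12.9] M [4.25 3.32 0.39] M.n -1.47 M.n about dial -1.45 open 0.0532 grip 64.9
scene [192.8  89.7  24.2]
top [105.8  50.8  44.1]
```

Request:
jog_arm:
  moves:
    - [1,0,0,0,0]
    - [1,0,0,0,0]
    - [1,0,0,0,0]
    - [1,0,0,0,1.7]
    - [1,0,0,0,3.4]
    - [1,0,0,0,5.1]
    - [1,0,0,0,6.8]
    - [1,0,0,0,8]
    - [1,0,0,0,8]

```text
time_s: 14.58
tcp_pos: [0.5785, -0.0372, 0.1634]
tool_rot: [-0.374, 3.119, -0.0]
contact_force: [0.4, 0.2, -0.2]
opening: 0.0853
grip_force: 0.0
```

```bash
python3 -c "
from h import *
st();see()"
```

```text
t 14.57 tcp [ 0.5785 -0.0372  0.1634] dpos mm [ 0.1 -0.6 10.1] yaw 23.7 q [-0.17  0.43 -0.08  1.06 -0.   -0.41]
F [ 0.4  0.2 -0.2] M [ 0.06 -0.02 -0.04] M.n -0.07 M.n about dial -0.07 open 0.0853 grip 0.0
scene [ 6.5 74.7 18.5]
top [105.5  53.1  46. ]
```

Request:
jog_arm:
  moves:
    - [1,0,0,0,-1]
    - [1,0,0,0,-2]
    - [0,0,0,0,-2]
    - [0,0,0,0,-2]
    - [0,0,0,0,-2]
    - [0,0,0,0,-2]
    - [0,0,0,0,-3]
    - [0,0,0,0,-4]
    - [0,0,0,0,-4]

```text
time_s: 15.8
tcp_pos: [0.5769, -0.035, 0.1645]
tool_rot: [-0.274, -3.128, -0.005]
contact_force: [-5.8, 3.4, 9.0]
opening: 0.0544
grip_force: 61.2
```

```bash
python3 -c "
from h import *
st();see()"
```

```text
t 15.8 tcp [ 0.5769 -0.035   0.1645] dpos mm [-1.5  1.7 11.2] yaw -0.0 q [-0.17  0.42 -0.08  1.07  0.    0.  ]
F [-5.8  3.4  9. ] M [1.1  1.11 0.55] M.n 0.03 M.n about dial 0.04 open 0.0544 grip 61.2
scene [ 6.6 67.7 18.8]
top [71.3 52.2 44.4]
```

Request:
jog_arm:
  moves:
    - [0,0,0,0,-1]
    - [0,0,0,0,-2]
    - [0,0,0,0,-2]

```text
time_s: 16.27
tcp_pos: [0.5764, -0.0339, 0.164]
tool_rot: [-0.593, -3.082, -0.008]
contact_force: [-5.4, 6.2, 8.7]
opening: 0.054
grip_force: 68.2
```

```bash
python3 -c "
from h import *
st();see()
from workcell import eyes
s=eyes.snapshot('scene');cv2.imwrite('pics/c3.png',cv2.resize(s['image'][180:245,275:355],None,fx=8,fy=8,interpolation=cv2.INTER_CUBIC)[:,:,::-1])"
```

```text
t 16.27 tcp [ 0.5764 -0.0339  0.164 ] dpos mm [-2.   2.8 10.7] yaw -11.8 q [-0.17  0.42 -0.08  1.07  0.01  0.21]
F [-5.4  6.2  8.7] M [1.6  1.28 1.74] M.n 0.83 M.n about dial 0.85 open 0.054 grip 68.2
scene [264.   86.8  18.3]
top [83.4 52.2 44.5]
```

View pics/c3.png

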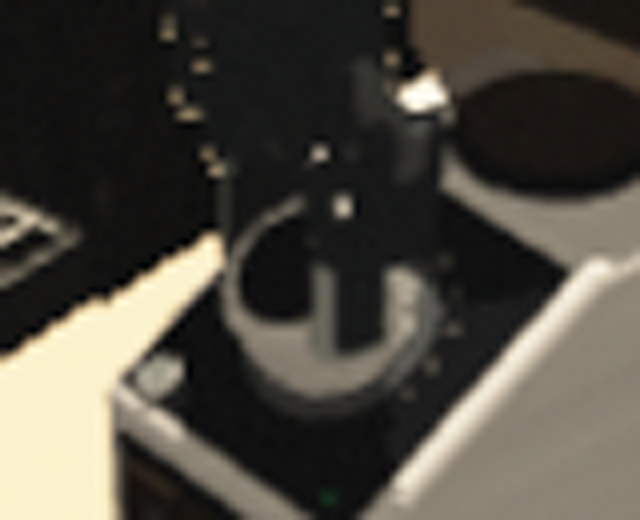

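Request:
jog_arm:
  moves:
    - [0,0,0,0,-1]
    - [0,0,0,0,-2]
    - [0,0,0,0,-2]

```text
time_s: 16.8
tcp_pos: [0.5809, -0.0353, 0.1652]
tool_rot: [0.91, 3.001, 0.007]
contact_force: [3.8, 4.7, 6.0]
opening: 0.0542
grip_force: 82.9
```

```bash
python3 -c "
from h import *
st()"
```

```text
t 16.8 tcp [ 0.5809 -0.0353  0.1652] dpos mm [ 2.5  1.3 11.9] yaw -23.7 q [-0.17  0.42 -0.08  1.06  0.    0.42]
F [3.8 4.7 6. ] M [ 1.26 -1.2   2.45] M.n 1.4 M.n about dial 1.43 open 0.0542 grip 82.9
```

Request:
jog_arm:
  moves:
    - [1,0,0,0,0]
    - [1,0,0,0,0]
    - [1,0,0,0,0]
    - [1,0,0,0,0]

```text
time_s: 17.3
tcp_pos: [0.5776, -0.037, 0.163]
tool_rot: [-0.924, -3.002, 0.0]
contact_force: [-0.6, 0.5, 0.4]
opening: 0.0854
grip_force: 0.0
```

```bash
python3 -c "
from h import *
st();see()"
```

```text
t 17.3 tcp [ 0.5776 -0.037   0.163 ] dpos mm [-0.8 -0.3  9.7] yaw -24.2 q [-0.17  0.43 -0.08  1.06 -0.    0.42]
F [-0.6  0.5  0.4] M [-0.03 -0.06 -0.04] M.n -0.02 M.n about dial -0.02 open 0.0854 grip 0.0
scene [266.   77.7  18.4]
top [93.9 52.9 45.8]
```

Request:
jog_arm:
  moves:
    - [1,0,0,0,1]
    - [1,0,0,0,2]
    - [1,0,0,0,3]
    - [1,0,0,0,4]
    - [1,0,0,0,4]

```text
time_s: 18.02
tcp_pos: [0.578, -0.0368, 0.1633]
tool_rot: [-0.281, -3.129, -0.0]
contact_force: [-0.8, 0.1, 0.5]
opening: 0.0855
grip_force: 0.0
```

```bash
python3 -c "
from h import *
see()"
```

```text
scene [ 6.7 74.3 18. ]
top [67.6 52.8 45.3]
```

Request:
jog_arm:
  moves:
    - [1,0,0,0,-1.5]
    - [1,0,0,0,-3]
    - [0,0,0,0,-4]
    - [0,0,0,0,-4]
    - [0,0,0,0,-4]
    - [0,0,0,0,-4]

```text
time_s: 18.88
tcp_pos: [0.5791, -0.0355, 0.1648]
tool_rot: [0.92, 3.002, 0.006]
contact_force: [-0.7, 3.5, 6.6]
opening: 0.0549
grip_force: 61.6
```

Request:
jog_arm:
  moves:
    - [0,0,0,0,1]
    - [0,0,0,0,2]
    - [0,0,0,0,3]
    - [0,0,0,0,4]
    - [0,0,0,0,5]
    - [0,0,0,0,6]
    - [0,0,0,0,7]
    - [0,0,0,0,8]
    - [0,0,0,0,8]

```text
time_s: 20.0
tcp_pos: [0.5798, -0.0392, 0.1642]
tool_rot: [-0.371, 3.117, -0.011]
contact_force: [3.0, -2.1, 0.2]
opening: 0.0534
grip_force: 88.5
```

```bash
python3 -c "
from h import *
st();see()"
```

```text
t 20.0 tcp [ 0.5798 -0.0392  0.1642] dpos mm [ 1.4 -2.5 11. ] yaw 23.6 q [-0.17  0.42 -0.08  1.06 -0.01 -0.41]
F [ 3.  -2.1  0.2] M [-3.42 -1.13 -1.53] M.n 0.26 M.n about dial 0.25 open 0.0534 grip 88.5
scene [45.8 80.4 17.8]
top [86.9 52.9 45.9]
```

Request:
jog_arm:
  moves:
    - [1,0,0,0,0]
    - [1,0,0,0,0]
    - [1,0,0,0,0]
    - [1,0,0,0,0]

```text
time_s: 20.6
tcp_pos: [0.5778, -0.0364, 0.1631]
tool_rot: [0.378, -3.118, -0.002]
contact_force: [-0.1, -0.0, -0.0]
opening: 0.0852
grip_force: 0.0
```

```bash
python3 -c "
from h import *
st();see()"
```

```text
t 20.6 tcp [ 0.5778 -0.0364  0.1631] dpos mm [-0.7  0.2  9.9] yaw 23.8 q [-0.17  0.43 -0.08  1.06  0.   -0.41]
F [-0.1 -0.  -0. ] M [ 0.02 -0.01 -0.01] M.n -0.02 M.n about dial -0.02 open 0.0852 grip 0.0
scene [48.  87.8 18.1]
top [89.3 53.2 45.3]
```

Request:
jog_arm:
  moves:
    - [1,0,0,0,-1.7]
    - [1,0,0,0,-3.4]
    - [1,0,0,0,-5.1]
    - [1,0,0,0,-6.8]
    - [1,0,0,0,-8]
    - [0,0,0,0,-8]
    - [0,0,0,0,-8]
    - [0,0,0,0,-8]
    - [0,0,0,0,-8]

```text
time_s: 21.82
tcp_pos: [0.5789, -0.0354, 0.1647]
tool_rot: [0.918, 3.003, 0.006]
contact_force: [-0.5, 4.0, 5.8]
opening: 0.0551
grip_force: 61.7
```

Request:
jog_arm:
  moves:
    - [0,0,0,0,1]
    - [0,0,0,0,2]
    - [0,0,0,0,3]
    - [0,0,0,0,4]
    - [0,0,0,0,5]
    - [0,0,0,0,6]
    - [0,0,0,0,7]
    - [0,0,0,0,8]
    - [0,0,0,0,8]

```text
time_s: 22.95
tcp_pos: [0.5803, -0.0402, 0.1633]
tool_rot: [-0.372, 3.117, -0.016]
contact_force: [6.0, -0.5, -8.4]
opening: 0.0537
grip_force: 87.5
```

```bash
python3 -c "
from h import *
st();see()"
```

```text
t 22.95 tcp [ 0.5803 -0.0402  0.1633] dpos mm [ 1.9 -3.6 10. ] yaw 23.6 q [-0.17  0.43 -0.08  1.06 -0.01 -0.41]
F [ 6.  -0.5 -8.4] M [-3.82 -1.63 -1.9 ] M.n 0.09 M.n about dial 0.1 open 0.0537 grip 87.5
scene [86.6 85.8 17.8]
top [79.2 53.1 46.1]
```

Request:
jog_arm:
  moves:
    - [1,0,0,0,0]
    - [1,0,0,0,0]
    - [1,0,0,0,0]
    - [1,0,0,0,0]

```text
time_s: 23.55
tcp_pos: [0.5781, -0.0369, 0.1635]
tool_rot: [-0.378, 3.119, -0.0]
contact_force: [0.5, -0.0, -0.0]
opening: 0.0853
grip_force: 0.0
```

```bash
python3 -c "
from h import *
st();see()"
```

```text
t 23.55 tcp [ 0.5781 -0.0369  0.1635] dpos mm [-0.3 -0.2 10.2] yaw 23.8 q [-0.17  0.42 -0.08  1.06  0.   -0.41]
F [ 0.5 -0.  -0. ] M [-0.03 -0.   -0.01] M.n 0.0 M.n about dial 0.01 open 0.0853 grip 0.0
scene [81.9 95.8 18. ]
top [95.2 53.  46.1]
```

Request:
jog_arm:
  moves:
    - [1,0,0,1,0]
    - [1,0,0,2,0]
    - [1,-0.6,0,3,0]
    - [1,-1.6,0,3.2,0]
    - [1,-2.6,0,3.2,0]
    - [1,-3.4,0,3.2,0]
    - [1,-3.4,0,3.2,0]
    - [1,-3.4,0,3.2,0]

```text
time_s: 24.65
tcp_pos: [0.4087, -0.0369, 0.3236]
tool_rot: [-0.377, 3.117, -0.001]
contact_force: [0.5, -0.5, 0.9]
opening: 0.0856
grip_force: 0.0
```

```bash
python3 - <<'E'
from h import *
from workcell import eyes
st();see()
ims=[]
for n in('scene','top'):
    s=dict(eyes.snapshot(n));np.savez(n+'2.npz',**s)
    for f in(n+'0.npz',n+'2.npz'):
        q=np.load(f);x,y=(295,197) if n=='scene' else (281,210)
        print(f,np.round(mark(q,CAP,YAW),1)); ims.append(cv2.resize(q['image'][y:y+32,x:x+38],None,fx=10,fy=9,interpolation=cv2.INTER_CUBIC))
cv2.imwrite('pics/c4.png',np.vstack([np.hstack(ims[:2]),np.clip(np.hstack(ims[2:])*1.5,0,255).astype(np.uint8)])[:,:,::-1])
E
```

```text
t 24.65 tcp [ 0.4087 -0.0369  0.3236] dpos mm [-169.7   -0.3  170.4] yaw 23.8 q [-0.25  0.03 -0.18  1.36  0.   -0.49]
F [ 0.5 -0.5  0.9] M [-0.04 -0.03  0.01] M.n 0.02 M.n about dial 0.08 open 0.0856 grip 0.0
scene [ 81.8 191.   31.7]
top [81.6 90.8 21.2]
scene0.npz [ 91.5 161.5  31.9]
scene2.npz [ 81.8 190.9  31.8]
top0.npz [90.5 82.2 22.2]
top2.npz [81.5 89.8 21.2]
```

View pics/c4.png

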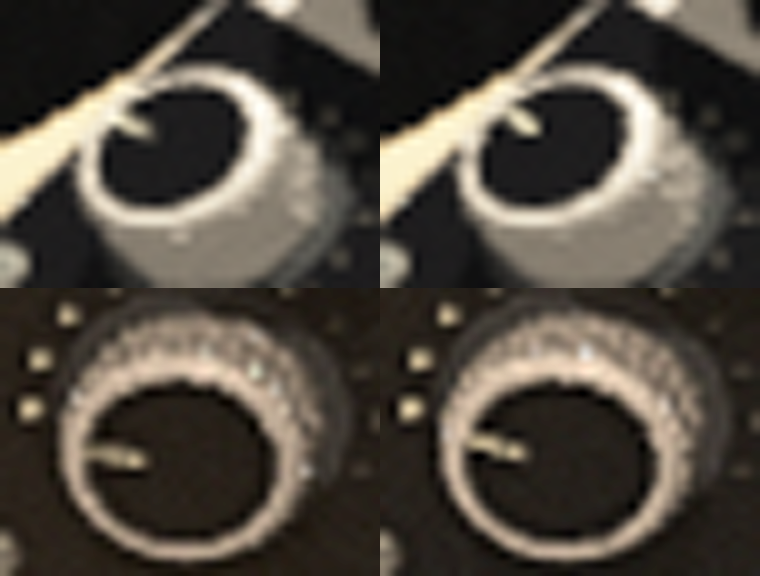

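```bash
cat >> h.py <<'E'
def line(q,k,w=25):
    c,n=np.cos(YAW),np.sin(YAW);X=np.array([c*.75**.5,n*.75**.5,.5]);Y=np.array([-n,c,0])
    a=np.arange(-.02,.0201,.0004);U,V=np.meshgrid(a,a)
    m=proj(q,(CAP+U[...,None]*X+V[...,None]*Y).reshape(-1,3)).astype(np.float32).reshape(*U.shape,2)
    g=cv2.remap(cv2.cvtColor(q["image"],cv2.COLOR_RGB2GRAY).astype(np.float32),m[...,0],m[...,1],cv2.INTER_CUBIC)
    r=np.hypot(U,V);d=(np.degrees(np.arctan2(V,U))-k+180)%360-180
    M=(r>.007)&(r<.0165)&(abs(d)<w); W=np.where(M,np.clip(g-g[r<.015].min()-.4*(g[M].max()-g[r<.015].min()),0,None),0)
    u0,v0=(W*U).sum()/W.sum(),(W*V).sum()/W.sum();C=np.cov(np.c_[U.ravel(),V.ravel()].T,aweights=W.ravel()+1e-12)
    e=np.linalg.eigh(C)[1][:,1]; e*=np.sign(e@[u0,v0])
    return dict(cent_mm=(round(u0*1e3,2),round(v0*1e3,2)),cent_ang=np.degrees(np.arctan2(v0,u0)).round(1),dir=np.degrees(np.arctan2(e[1],e[0])).round(1))
E
python3 - <<'E'
from h import *
for f,k in(('scene0',91),('top0',91),('scene2',82),('top2',82),('scene1',7)): print(f,line(np.load(f+'.npz'),k))
E
```

```text
scene0 {'cent_mm': (np.float64(-0.4), np.float64(13.55)), 'cent_ang': np.float64(91.7), 'dir': np.float64(94.5)}
top0 {'cent_mm': (np.float64(-0.2), np.float64(13.26)), 'cent_ang': np.float64(90.9), 'dir': np.float64(85.2)}
scene2 {'cent_mm': (np.float64(1.81), np.float64(12.43)), 'cent_ang': np.float64(81.7), 'dir': np.float64(82.1)}
top2 {'cent_mm': (np.float64(1.83), np.float64(13.19)), 'cent_ang': np.float64(82.1), 'dir': np.float64(85.6)}
scene1 {'cent_mm': (np.float64(12.92), np.float64(1.5)), 'cent_ang': np.float64(6.6), 'dir': np.float64(-3.7)}
```

Request:
jog_arm:
  moves:
    - [1,1.0,0,0,-1]
    - [1,2.0,0,0,-2]
    - [1,3.0,0,-0.2,-3]
    - [1,3.4,0,-1.2,-4]
    - [1,3.4,0,-2.2,-4]
    - [1,3.4,0,-2.9,-4]
    - [1,3.4,0,-3.2,-4]
    - [1,3.4,0,-3.2,-4]

```text
time_s: 25.85
tcp_pos: [0.5778, -0.0367, 0.1626]
tool_rot: [-0.279, -3.127, -0.0]
contact_force: [0.3, 0.5, 1.0]
opening: 0.0854
grip_force: 0.0
```

Request:
jog_arm:
  moves:
    - [0,0,0,0,0]
    - [0,0,0,0,0]
    - [0,0,0,0,0]
    - [0,0,0,0,0]
    - [0,0,0,0,1]
    - [0,0,0,0,2]
    - [0,0,0,0,2]

```text
time_s: 26.72
tcp_pos: [0.5795, -0.0381, 0.1662]
tool_rot: [-0.046, 3.137, -0.006]
contact_force: [-2.6, 2.1, 7.5]
opening: 0.0538
grip_force: 63.3
```

```bash
python3 -c "
from h import *
st();see()"
```

```text
t 26.73 tcp [ 0.5795 -0.0381  0.1662] dpos mm [ 1.1 -1.4 13. ] yaw 11.7 q [-0.17  0.42 -0.08  1.06 -0.   -0.2 ]
F [-2.6  2.1  7.5] M [-1.2   0.65 -1.13] M.n -0.33 M.n about dial -0.31 open 0.0538 grip 63.3
scene [91.9 73.6 17.8]
top [97.5 53.3 45.3]
```

Request:
jog_arm:
  moves:
    - [1,0,0,0,0]
    - [1,0,0,0,0]
    - [1,0,0,0,0]
    - [1,0,0,0,0]

```text
time_s: 27.32
tcp_pos: [0.5781, -0.0369, 0.1634]
tool_rot: [-0.05, 3.141, 0.0]
contact_force: [-0.3, -0.6, -1.2]
opening: 0.0853
grip_force: 0.0
```

```bash
python3 -c "
from h import *
st();see()"
```

```text
t 27.32 tcp [ 0.5781 -0.0369  0.1634] dpos mm [-0.3 -0.2 10.1] yaw 11.8 q [-0.17  0.42 -0.08  1.06  0.   -0.2 ]
F [-0.3 -0.6 -1.2] M [ 0.01  0.04 -0.  ] M.n -0.01 M.n about dial -0.01 open 0.0853 grip 0.0
scene [91.5 79.7 18. ]
top [93.7 52.8 45.4]
```

Request:
jog_arm:
  moves:
    - [1,0,0,0,-1.5]
    - [1,0,0,0,-3]
    - [1,0,0,0,-3]
    - [0,0,0,0,-3]
    - [0,0,0,0,-3]
    - [0,0,0,0,-3]
    - [0,0,0,0,-3]
    - [0,0,0,0,-2]
    - [0,0,0,0,-1]
    - [0,0,0,0,0]

```text
time_s: 28.68
tcp_pos: [0.5782, -0.0392, 0.1643]
tool_rot: [-0.049, 3.141, -0.011]
contact_force: [-1.5, -0.9, 4.7]
opening: 0.0538
grip_force: 62.9
```

Request:
jog_arm:
  moves:
    - [0,0,0,0,0]

```text
time_s: 28.8
tcp_pos: [0.5782, -0.0391, 0.1643]
tool_rot: [-0.043, 3.141, -0.01]
contact_force: [-1.9, -1.7, 5.6]
opening: 0.0544
grip_force: 63.0
```

```bash
python3 -c "
from h import *
st();see()"
```

```text
t 28.8 tcp [ 0.5782 -0.0391  0.1643] dpos mm [-0.2 -2.4 11. ] yaw 11.6 q [-0.17  0.42 -0.08  1.06 -0.01 -0.2 ]
F [-1.9 -1.7  5.6] M [-2.8   0.34 -1.57] M.n 0.05 M.n about dial 0.04 open 0.0544 grip 63.0
scene [106.1  88.2  18. ]
top [80.3 53.  45.4]
```

Gripped reading 106.1, which is where the 7th click should be. I'll let go and see where it settles.

Request:
jog_arm:
  moves:
    - [1,0,0,0,0]
    - [1,0,0,0,0]
    - [1,0,0,0,0]
    - [1,0,0,0,0]

```text
time_s: 29.4
tcp_pos: [0.5781, -0.0368, 0.1633]
tool_rot: [-0.05, 3.141, 0.0]
contact_force: [0.3, 0.2, -0.3]
opening: 0.0856
grip_force: 0.0
```

```bash
python3 -c "
from h import *
st();see()"
```

```text
t 29.4 tcp [ 0.5781 -0.0368  0.1633] dpos mm [-0.3 -0.1 10. ] yaw 11.8 q [-0.17  0.43 -0.08  1.06  0.   -0.2 ]
F [ 0.3  0.2 -0.3] M [0.01 0.01 0.01] M.n -0.0 M.n about dial 0.0 open 0.0856 grip 0.0
scene [105.5  95.7  17.8]
top [89.2 52.8 46. ]
```

Request:
jog_arm:
  moves:
    - [1,0,0,0,-1]
    - [1,0,0,0,-2]
    - [0,0,0,0,-2]
    - [0,0,0,0,-2]
    - [0,0,0,0,-2]
    - [0,0,0,0,-2]
    - [0,0,0,0,-1]
    - [0,0,0,0,-1]

```text
time_s: 30.5
tcp_pos: [0.578, -0.0369, 0.1642]
tool_rot: [0.114, 3.139, -0.001]
contact_force: [-1.2, 2.7, 4.7]
opening: 0.0541
grip_force: 63.5
```

```bash
python3 -c "
from h import *
st();see()"
```

```text
t 30.5 tcp [ 0.578  -0.0369  0.1642] dpos mm [-0.4 -0.2 11. ] yaw 5.9 q [-0.17  0.42 -0.08  1.06 -0.   -0.1 ]
F [-1.2  2.7  4.7] M [-0.44  0.26 -0.51] M.n -0.2 M.n about dial -0.19 open 0.0541 grip 63.5
scene [111.7  70.4  17.7]
top [89.1 52.5 45.1]
```

Request:
jog_arm:
  moves:
    - [0,0,0,0,-0.4]
    - [0,0,0,0,-0.4]

```text
time_s: 30.85
tcp_pos: [0.5781, -0.0364, 0.1642]
tool_rot: [0.18, 3.136, 0.001]
contact_force: [-0.7, 2.6, 5.9]
opening: 0.0543
grip_force: 63.3
```

```bash
python3 -c "
from h import *
st();see()"
```

```text
t 30.85 tcp [ 0.5781 -0.0364  0.1642] dpos mm [-0.3  0.2 10.9] yaw 3.4 q [-0.17  0.42 -0.08  1.06  0.   -0.06]
F [-0.7  2.6  5.9] M [ 0.1   0.5  -0.48] M.n -0.42 M.n about dial -0.41 open 0.0543 grip 63.3
scene [107.6  84.3  17.6]
top [103.6  52.3  45.5]
```

Request:
jog_arm:
  moves:
    - [1,0,0,0,0]
    - [1,0,0,0,0]
    - [1,0,0,0,0]
    - [1,0,0,0,0]

```text
time_s: 31.45
tcp_pos: [0.5781, -0.0369, 0.1632]
tool_rot: [-0.18, -3.136, -0.0]
contact_force: [-0.4, 0.4, 0.4]
opening: 0.0854
grip_force: 0.0
```

```bash
python3 -c "
from h import *
st();see()"
```

```text
t 31.45 tcp [ 0.5781 -0.0369  0.1632] dpos mm [-0.3 -0.2 10. ] yaw 3.4 q [-0.17  0.43 -0.08  1.06  0.   -0.06]
F [-0.4  0.4  0.4] M [ 0.05  0.03 -0.03] M.n -0.05 M.n about dial -0.05 open 0.0854 grip 0.0
scene [105.5  95.3  17.8]
top [94.4 53.1 45.6]
```

Request:
jog_arm:
  moves:
    - [1,0,0,1,0]
    - [1,0,0,2,0]
    - [1,-0.6,0,3,0]
    - [1,-1.6,0,3.2,0]
    - [1,-2.6,0,3.2,0]
    - [1,-3.4,0,3.2,0]
    - [1,-3.4,0,3.2,0]
    - [1,-3.4,0,3.2,0]

```text
time_s: 32.55
tcp_pos: [0.4087, -0.0369, 0.3236]
tool_rot: [0.181, 3.135, -0.0]
contact_force: [1.0, -0.1, 0.3]
opening: 0.0852
grip_force: 0.0
```

```bash
python3 - <<'E'
from h import *
from workcell import env,eyes
st();see()
a=eyes.snapshot("top")["image"].astype(int);b=np.load("top0.npz")["image"].astype(int)
d=abs(a-b).sum(2)
for n,(x,y) in dict(mug=(200,305),jar=(342,317),brush=(437,265)).items(): print(n,d[y-15:y+15,x-15:x+15].mean().round(1))
E
```

```text
t 32.55 tcp [ 0.4087 -0.0369  0.3236] dpos mm [-169.7   -0.3  170.4] yaw 3.4 q [-0.25  0.03 -0.18  1.36  0.   -0.13]
F [ 1.  -0.1  0.3] M [ 0.   -0.   -0.02] M.n -0.02 M.n about dial 0.01 open 0.0852 grip 0.0
scene [105.  184.   31.6]
top [103.  103.2  21.1]
mug 15.0
jar 40.8
brush 18.2
```

```bash
python3 -c "
from workcell import env
print(env.close_job())"
```

```text
the job is handed in; nothing more can be done
None
```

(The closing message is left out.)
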